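# Tap the sample carriage to its mark

### The arm

A 6-joint arm with a two-finger parallel gripper is mounted at the origin on the work surface. World frame = base frame: x ahead of the robot, y to its left, z up, the work surface at z = 0. Lengths are in m, angles in rad, forces in N, time in s.
With the tool pointing down it reaches from about 0.4 to 0.825 m from the base axis. Payload 7 kg.
Tool frame: the origin (TCP) lies on the mounting face of the last link; the fingertips stand 173 mm ahead of it and the grasp point (between the pads) lies 155 mm ahead of it (manip.grip_depth is the distance from the TCP to the grasp point, in m); y points along the fingers, x is the direction in which the jaws open and shut, and the axes are right-handed (so a half turn about y gives the same grasp; the last joint's range is limited). The gripper opens to 85 mm and grips with 20 to 120 N. Pads are 22 mm wide; open, the fingers measure 114 mm over their backs; the gripper's body (76 mm by 85 mm) begins 54 mm behind the grasp point. The pads swing forward as they close: fully open they stand 13 mm farther back than shut.
Start: joints at [-0.878, 0.359, 0.012, 0, -1.224, -0.288], TCP at [0.266, -0.62, 0.405] pointing down, gripper open.
Joint ranges: [-3.07, 3.07], [-1.43, 2.12], [-1.02, 1.25], [-3.03, 1.67], [-3.05, -0], [-3.03, 3.03]. Speed limits (rad/s): [2.39, 2.39, 3.01, 3.14, 3.14, 3.14].

### API

Orientations are given as a unit quaternion [x, y, z, w].
In Python, from plant import readout, imaging, manip gives the robot as it stands. The module is installed in compiled form; this text tells all that it offers.
- The arm moves only by the tool play_rows, never from a script. Its argument "deltas" is a list of rows, each a list of 7 numbers: the shift along the world's x, y, z in mm, then the turn, a rotation vector about the world's x, y, z in rad, then the opening in per cent of the stroke, from 0 (shut) to 100 (fully open). In form: [[dx, dy, dz, rx, ry, rz, jaw], ...]. A call has exactly 10 rows; each row is the pose to reach, as a shift and turn from the pose commanded when the call began; what a row does not reach only later rows make up. A row lasts 1/8 s, in which the tool goes at most 62.5 mm and 10.7 degrees, less where a joint would pass 70% of its speed; a pose out of reach is approached as far as the arm can. A call with a gripper value outside its range is refused whole. The fingers move at their own pace and stop on an object; "force" is the grip in N (left out, the last holds). Time passes only in rows, so rows that repeat a pose let the fingers close, or fill a call up. It gives the time, the measured TCP pose, the force and the opening at its end, in the units of the state.
- readout.get_obs(): the state, without advancing time (a new reading comes with each control period).
- imaging.read_camera(name): name is "scene" or "top" or "wrist"; returns (picture, depth): 400x640x3 uint8, red, green, blue; 400x640 float32, m along the optical axis (not along the pixel's ray), 0 where there is no reading.
- imaging.camera_info(name): a dict with "vfov" (degrees; the focal length in pixels is half the picture's height over the tangent of half this angle, whatever the lens; pixels are square), "cx", "cy" (the principal point, pixels), "world_from_camera" (4x4, takes a point from camera to world coordinates); the wrist camera has in their place "T_tool_cam" (4x4, takes a point from camera to tool coordinates, whose origin is the TCP and whose axes are the tool frame's). Camera axes: x right, y up, looking along -z (the intrinsics and any distortion apply to the point x, -y, -z); pixel columns grow to the right and rows downward; lengths in m; the calibration is good to about 2 mm. A picture is of the moment at which its call begins: read the wrist's pose just before it. camera_info takes no time and is no camera call.
- manip.close_job(): hands the job in, once; it reports no verdict.
The state is a dict: "clock": time; "joints": joint angles; "qvel": joint speeds; "tau": joint torques, N m; "tool_pos": TCP position; "eef_rot": TCP orientation; "contact_force": force on the tool from outside, world axes, zero at the start; "ft_torque": the same for the moment, N m; "grip_width": finger opening in m.
Only numpy, scipy, OpenCV 4.12 (cv2) and the standard library are available. Lean on these libraries where they do the work, as an engineer would, in place of code of your own. Each camera call takes 0.05 s, during which the arm holds its last target. There are 200 camera calls.

### The job

On the optical board, nudge the blue sample carriage gently along its stiff rail until its red pointer stands over the yellow band beside that rail. Do not let the pointer run past the far edge of the band, and leave the grey carriage where it is.

Things in the scene. Friction and masses are not known exactly. Their poses are not given: they have to be found in the camera images.
- yellow_band: Fixed flat yellow marker on the white scale beside the blue carriage's rail, 28 mm along the rail, 24 mm wide, 2 mm thick. Origin: centre of its underside, 21 mm above the table. Its y runs along the rail the way the carriage must go (robot's left, the whole board turned up to 15 degrees), x across the rail away from the robot, z up. The carriage starts 70 to 220 mm short of it, on its -y side.
- blue_pointer (a point): Tip of the blue carriage's red pointer, 27 mm above the table, axes as the band's. The carriage: blue block 44 mm across, 50 along the rail, 40 high; its centre is 45 mm towards -x from this tip, same y; underside 10 mm, top 50 mm, cap of its amber cuvette 81 mm above this tip. The rail is 30 mm wide, top 36 mm above the table; at least 45 mm of it is clear behind the block (-y) for fingers.
- blue_carriage (a joint): Travel of the blue carriage along its rail in m: 0 at the -y end, growing along +y to 0.26 at the other end. It is held by friction alone, about 7 N (a little more when pushed fast), and stays where it is left; it has no spring.
- grey_pointer (a point): Tip of the red pointer of the grey carriage, an equal slide with a clear cuvette on a parallel rail of the same board, 130 mm nearer to or farther from the robot. Not to be moved.

How it is judged:
At the end, for the whole second after the job is handed in: The blue carriage is at rest with its pointer over the yellow band (within 14 mm of the band's centre along the rail), and the grey carriage is within 6 mm of where it started (y of blue_pointer in the frame of yellow_band between -0.014 and 0.014 m and velocity of joint blue_carriage between -0.005 and 0.005 m/s and distance of grey_pointer from where it was at the start of the episode below 0.006 m); the robot touches nothing.
It fails at once if the blue pointer ran past the far edge of the yellow band (more than 16 mm beyond its centre) (y of blue_pointer in the frame of yellow_band above 0.016 m).
It fails at once if the blue carriage was shoved, not nudged gently (faster than 0.25 m/s) (velocity of joint blue_carriage above 0.25 m/s).
It fails at once if the grey carriage was moved by more than 6 mm (distance of grey_pointer from where it was at the start of the episode above 0.006 m).
It also fails if it takes over 40 s, if anything falls off the work surface, if the arm or the gripper's body presses on something with over 40 N, if the wrist force passes 120 N, or if a joint passes its speed limit or range.

## Working session

There is one attempt and no reset: what is moved stays moved. The work goes in short steps, Python scripts to look and compute and a tool call to move; the robot and the scene stay as the last step left them, time stands still between calls to the robot, and variables do not carry over. Pictures are saved under pics/ and viewed, about 8 in all and at most 12, crops included, and the job is handed in when it is done.

Besides the shell and the picture viewer there is one more tool, called after ">>>" by a JSON object that holds its "fn" and its "kwargs", one argument or row to a line. play_rows: Moves the arm, as the interface text tells. Its arguments: {"type":"object","properties":{"deltas":{"type":"array"},"force":{"type":"number"}},"required":["deltas"]}

```bash
mkdir -p pics; cat > h.py <<'E'
import numpy as np,cv2
from plant import readout,imaging,manip
from scipy.spatial.transform import Rotation as R
def cam(n):
    o=readout.get_obs(); p,d=imaging.read_camera(n); i=imaging.camera_info(n)
    if n=="wrist":
        T=np.eye(4);T[:3,:3]=R.from_quat(o["eef_rot"]).as_matrix();T[:3,3]=o["tool_pos"];T=T@np.array(i["T_tool_cam"])
    else: T=np.array(i["world_from_camera"])
    f=200/np.tan(np.radians(i["vfov"])/2)
    return p,d,(T,f,i["cx"],i["cy"]),i
def ray(c,u,v,z):
    T,f,cx,cy=c; r=T[:3,:3]@np.array([(u-cx)/f,-(v-cy)/f,-1]); o=T[:3,3]
    return o+r*(z-o[2])/r[2]
def pt(c,u,v,d):
    T,f,cx,cy=c; return T[:3,:3]@(np.array([(u-cx)/f,-(v-cy)/f,-1])*d)+T[:3,3]
E
python3 - <<'E'
from h import *
for n in("top","scene"):
    p,d,c,i=cam(n); cv2.imwrite(f"pics/{n}1.png",p[:,:,::-1]); print(n,{k:np.round(v,3).tolist() if not isinstance(v,str) else v for k,v in i.items()})
    np.savez(f"{n}1.npz",p=p,d=d)
print(readout.get_obs())
E
```

```text
top {'vfov': 46.761, 'cx': 313.998, 'cy': 191.585, 'world_from_camera': [[-0.016, 0.983, -0.184, 0.453], [-0.999, -0.009, 0.036, 0.032], [0.033, 0.185, 0.982, 0.739], [0.0, 0.0, 0.0, 1.0]]}
scene {'vfov': 42.614, 'cx': 314.077, 'cy': 205.239, 'world_from_camera': [[0.042, -0.738, 0.673, 1.172], [0.999, 0.041, -0.017, 0.008], [-0.016, 0.673, 0.739, 0.715], [0.0, 0.0, 0.0, 1.0]]}
{'clock': 0.1, 'joints': array([-8.77905448e-01,  3.59292195e-01,  1.11690338e-02, -3.54774614e-04,
       -1.22411052e+00, -2.88103600e-01]), 'qvel': array([-0.00100802, -0.00133957,  0.00206286,  0.00228999, -0.00422815,
       -0.00165125]), 'tau': array([-4.36903920e-04, -5.84763873e+01,  2.94109905e+01,  6.95444986e+00,
       -3.11673932e-03, -5.53644043e-06]), 'tool_pos': array([ 0.26576656, -0.62028343,  0.40387185]), 'eef_rot': array([ 0.38887035,  0.59053833, -0.59001724, -0.38977428]), 'contact_force': array([-0.65576671, -0.33964648,  0.7052528 ]), 'ft_torque': array([-0.01719814, -0.00692917, -0.0258689 ]), 'grip_width': 0.08538702626229501}
```

View pics/top1.png

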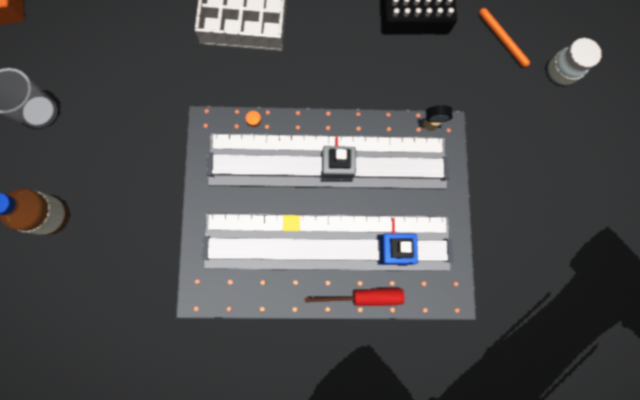

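View pics/scene1.png

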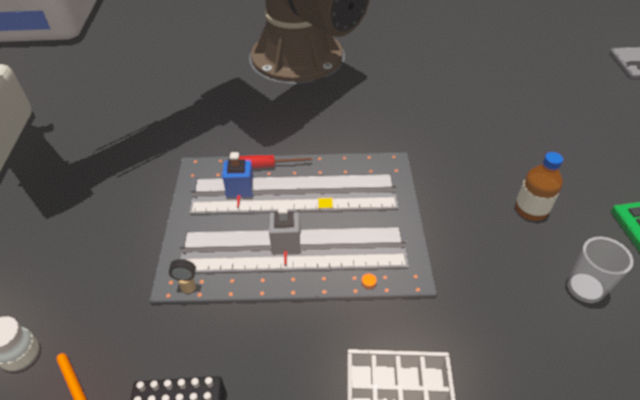

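The top view shows the blue block at about (400,248), its pointer at (393,225) and the band at (291,222). The grey block is at (339,162), on the farther rail. Next I measure from both views.

```bash
cat > meas.py <<'E'
from h import *
def cen(m,lo=8):
    n,l,s,c=cv2.connectedComponentsWithStats(m.astype(np.uint8)); return [(s[k].tolist(),c[k].round(1)) for k in range(1,n) if s[k,4]>=lo]
def measure(n,roi,show=True):
    p,d,c,i=cam(n); h=cv2.cvtColor(p,cv2.COLOR_RGB2HSV).astype(int); M=np.zeros(h.shape[:2],bool); M[roi[1]:roi[3],roi[0]:roi[2]]=1
    H,S,V=h[...,0],h[...,1],h[...,2]
    for nm,m,z in(("yellow",(abs(H-25)<6)&(S>140)&(V>120),.023),("red",((H<6)|(H>174))&(S>110)&(V>80),.027),("blue",(abs(H-112)<12)&(S>130)&(V>60),.05)):
        for s,q in cen(m&M):
            u,v=q; print(n,nm,s,q,"plane",ray(c,u,v,z).round(4),"depth",pt(c,u,v,d[int(v+.5),int(u+.5)]).round(4))
    return p,d,c
E
python3 - <<'E'
from meas import *
measure("top",(190,110,460,275)); measure("scene",(180,155,420,290))
p,d,c,i=cam("top")
# scale top edge line / rail: corners of the blue rail's scale strip
for uv in((208,215),(447,219),(208,247),(447,251)): print(uv,ray(c,*uv,.021).round(4))
E
```

```text
top yellow [285, 216, 14, 13, 126] [290.8 220.7] plane [0.5417 0.0432 0.023 ] depth [0.5418 0.0432 0.0226]
top red [336, 137, 2, 9, 16] [336.4 141. ] plane [ 0.6688 -0.0307  0.027 ] depth [ 0.6684 -0.0306  0.0283]
top red [392, 219, 3, 14, 23] [392.9 226.2] plane [ 0.5308 -0.1153  0.027 ] depth [ 0.5308 -0.1152  0.0275]
top blue [378, 234, 40, 31, 715] [396.4 249.3] plane [ 0.4937 -0.1141  0.05  ] depth [ 0.4917 -0.1069  0.0841]
scene yellow [319, 198, 13, 10, 127] [325.1 202.6] plane [0.5363 0.0437 0.023 ] depth [0.5381 0.0436 0.025 ]
scene red [239, 155, 36, 13, 333] [259.9 160.2] plane [ 0.4191 -0.0788  0.027 ] depth [ 0.4286 -0.0777  0.0357]
scene red [237, 196, 4, 10, 21] [238.1 199.4] plane [ 0.523  -0.1158  0.027 ] depth [ 0.5248 -0.1155  0.0289]
scene red [284, 251, 4, 13, 26] [285.1 255.2] plane [ 0.6553 -0.0299  0.027 ] depth [ 0.6589 -0.0296  0.0318]
scene blue [223, 161, 28, 18, 250] [236.7 171.6] plane [ 0.4731 -0.1184  0.05  ] depth [ 0.5065 -0.1124  0.0818]
(208, 215) [0.5523 0.1716 0.021 ]
(447, 219) [ 0.5418 -0.203   0.021 ]
(208, 247) [0.5029 0.1703 0.021 ]
(447, 251) [ 0.4917 -0.1995  0.021 ]
```

>>> {"fn": "play_rows", "kwargs": {
  "deltas": [
    [30, 50, 0, 0, 0, -0.1, 100],
    [60, 100, 0, 0, 0, -0.2, 100],
    [90, 150, 0, 0, 0, -0.3, 100],
    [120, 200, 0, 0, 0, -0.43, 100],
    [150, 250, 0, 0, 0, -0.43, 100],
    [180, 300, -20, 0, 0, -0.43, 100],
    [210, 350, -60, 0, 0, -0.43, 100],
    [225, 390, -110, 0, 0, -0.43, 100],
    [225, 390, -150, 0, 0, -0.43, 100],
    [225, 390, -160, 0, 0, -0.43, 100]
  ]
}}

```text
clock: 1.5
tool_pos: [0.49, -0.2295, 0.2421]
eef_rot: [-0.504, -0.493, 0.495, 0.507]
contact_force: [0.3, 0.1, 0.6]
grip_width: 0.0852
```

```bash
python3 - <<'E'
from meas import *
print(manip.grip_depth); o=readout.get_obs(); print(o["clock"],o["tool_pos"],o["contact_force"],R.from_quat(o["eef_rot"]).as_matrix().round(3).tolist())
p,d,c=measure("scene",(180,155,420,290))
a=cv2.resize(p[60:260,90:410],None,fx=2.5,fy=2.5)[...,::-1]; cv2.imwrite("pics/s2.png",a)
# height map of region near fingers
for v in range(110,215,5): print(v,[tuple(pt(c,u,v,d[v,u]).round(3)) for u in(190,200,210,220)])
E
```

```text
0.1547
1.5 [ 0.48995117 -0.22954919  0.24212803] [0.31623772 0.10206557 0.64105232] [[0.024, -0.005, -1.0], [1.0, 0.001, 0.024], [0.001, -1.0, 0.005]]
scene yellow [323, 198, 9, 10, 76] [327.4 202.7] plane [0.5368 0.0478 0.023 ] depth [0.5385 0.0477 0.0248]
scene yellow [364, 276, 10, 9, 62] [368.5 280. ] plane [0.709  0.1038 0.023 ] depth [0.7104 0.1035 0.0251]
scene red [238, 155, 37, 14, 350] [259.5 160.3] plane [ 0.4193 -0.0796  0.027 ] depth [ 0.4289 -0.0784  0.0358]
scene red [237, 197, 3, 9, 13] [238.2 200.6] plane [ 0.526  -0.1154  0.027 ] depth [ 0.5285 -0.115   0.0296]
scene red [284, 251, 3, 13, 24] [285.  255.3] plane [ 0.6555 -0.0301  0.027 ] depth [ 0.6561 -0.03    0.0278]
scene blue [223, 162, 28, 33, 472] [237.  179.1] plane [ 0.4932 -0.1167  0.05  ] depth [ 0.5147 -0.1127  0.0711]
110 [(np.float64(0.214), np.float64(-0.246), np.float64(0.002)), (np.float64(0.212), np.float64(-0.224), np.float64(-0.0)), (np.float64(0.216), np.float64(-0.2), np.float64(0.002)), (np.float64(0.216), np.float64(-0.178), np.float64(0.0))]
115 [(np.float64(0.233), np.float64(-0.244), np.flo
[... 4131 characters left out ...]
oat64(-0.209), np.float64(0.013)), (np.float64(0.515), np.float64(-0.188), np.float64(0.021)), (np.float64(0.516), np.float64(-0.169), np.float64(0.021)), (np.float64(0.518), np.float64(-0.15), np.float64(0.022))]
205 [(np.float64(0.518), np.float64(-0.208), np.float64(0.012)), (np.float64(0.529), np.float64(-0.186), np.float64(0.023)), (np.float64(0.531), np.float64(-0.167), np.float64(0.024)), (np.float64(0.529), np.float64(-0.149), np.float64(0.021))]
210 [(np.float64(0.54), np.float64(-0.203), np.float64(0.023)), (np.float64(0.54), np.float64(-0.185), np.float64(0.021)), (np.float64(0.542), np.float64(-0.166), np.float64(0.022)), (np.float64(0.541), np.float64(-0.149), np.float64(0.02))]
```

View pics/s2.png

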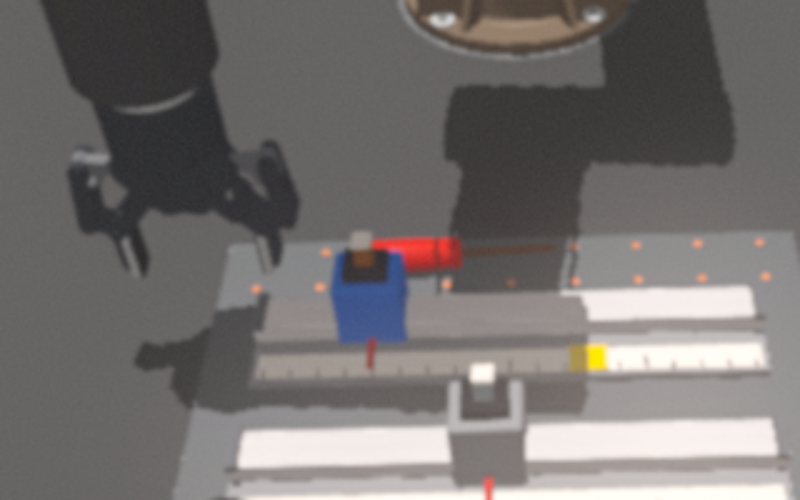

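The open fingertips reach about 160 mm, so the stated 173 mm is for the shut gripper. The open knuckles bulge out toward the cuvette, so I'll shut the fingers and lean the gripper body back 0.2 rad.

>>> {"fn": "play_rows", "kwargs": {
  "deltas": [
    [0, 0, 10, 0, 0, 0, 0],
    [0, 0, 15, 0.1, 0, 0, 0],
    [0, 5, 15, 0.2, 0, 0, 0],
    [0, 10, 15, 0.2, 0, 0, 0],
    [0, 15, 15, 0.2, 0, 0, 0],
    [0, 20, 10, 0.2, 0, 0, 0],
    [0, 20, 0, 0.2, 0, 0, 0],
    [0, 20, -10, 0.2, 0, 0, 0],
    [0, 20, -20, 0.2, 0, 0, 0],
    [0, 20, -20, 0.2, 0, 0, 0]
  ],
  "force": 60
}}

```text
clock: 2.8
tool_pos: [0.4905, -0.2104, 0.2234]
eef_rot: [-0.453, -0.54, 0.442, 0.555]
contact_force: [0.4, 0.0, 0.4]
grip_width: 0.0
```

```bash
python3 - <<'E'
from meas import *
o=readout.get_obs(); M=R.from_quat(o["eef_rot"]).as_matrix(); print(o["clock"],o["tool_pos"],o["contact_force"],M.round(3).tolist(),"tip",o["tool_pos"]+.173*M[:,1],o["grip_width"])
p,d,c=measure("scene",(180,155,420,290))
a=cv2.resize(p[60:260,90:410],None,fx=2.5,fy=2.5)[...,::-1]; cv2.imwrite("pics/s3.png",a)
E
```

```text
2.8 [ 0.49045756 -0.21041899  0.22336301] [0.44246528 0.01136726 0.36870278] [[0.026, -0.002, -1.0], [0.98, 0.199, 0.025], [0.199, -0.98, 0.007]] tip [ 0.49005449 -0.17598881  0.05382422] 1.3810941942859811e-05
scene yellow [319, 198, 13, 10, 118] [325. 203.] plane [0.5373 0.0434 0.023 ] depth [0.538  0.0434 0.0237]
scene yellow [364, 280, 10, 4, 25] [368.9 281.6] plane [0.7121 0.1041 0.023 ] depth [0.7139 0.1037 0.0258]
scene red [239, 155, 36, 14, 336] [259.8 160.4] plane [ 0.4196 -0.079   0.027 ] depth [ 0.4289 -0.0779  0.0355]
scene red [237, 197, 3, 9, 15] [238.  200.8] plane [ 0.5265 -0.1158  0.027 ] depth [ 0.5287 -0.1154  0.0293]
scene red [284, 251, 3, 13, 25] [285.  255.3] plane [ 0.6555 -0.0301  0.027 ] depth [ 0.6559 -0.03    0.0275]
scene blue [223, 161, 29, 35, 654] [237.6 180.5] plane [ 0.4969 -0.1154  0.05  ] depth [ 0.5142 -0.1122  0.0671]
```

View pics/s3.png

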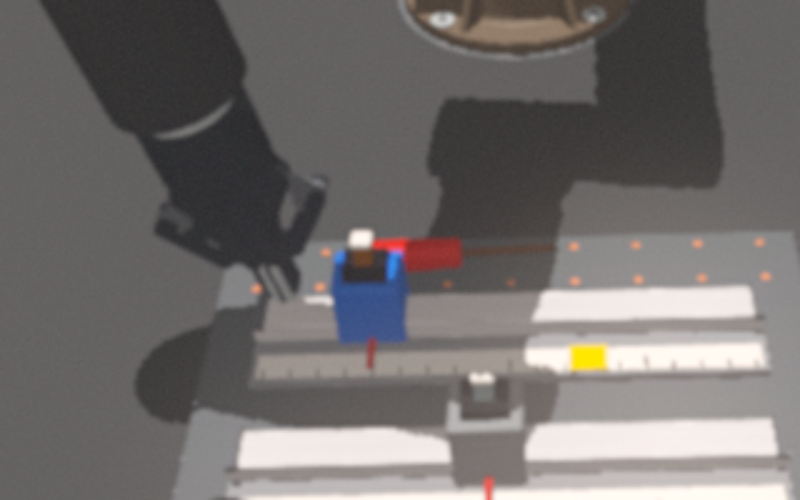

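Even shut, the knuckle leads the fingertip toward the cuvette. I'll turn the tool 90° about its own axis so the knuckles lie across the rail.

>>> {"fn": "play_rows", "kwargs": {
  "deltas": [
    [0, 0, 0, 0, 0.035, -0.171, 0],
    [0, 0, 0, 0, 0.07, -0.342, 0],
    [0, 0, 0, 0, 0.104, -0.513, 0],
    [0, 0, 0, 0, 0.139, -0.684, 0],
    [0, 0, 0, 0, 0.174, -0.856, 0],
    [0, 0, 0, 0, 0.209, -1.027, 0],
    [0, 0, 0, 0, 0.243, -1.198, 0],
    [0, 0, 0, 0, 0.278, -1.369, 0],
    [0, 0, 0, 0, 0.313, -1.54, 0],
    [0, 0, 0, 0, 0.313, -1.54, 0]
  ]
}}

```text
clock: 4.1
tool_pos: [0.4909, -0.2106, 0.225]
eef_rot: [-0.633, 0.01, -0.008, 0.774]
contact_force: [-0.2, 0.1, -0.1]
grip_width: -0.0001
```

```bash
python3 - <<'E'
from meas import *
o=readout.get_obs(); M=R.from_quat(o["eef_rot"]).as_matrix(); print(o["clock"],o["tool_pos"],o["contact_force"],M.round(3).tolist(),"tip",o["tool_pos"]+.173*M[:,1],o["joints"])
p,d,c=measure("scene",(180,155,420,290))
a=cv2.resize(p[60:260,90:410],None,fx=2.5,fy=2.5)[...,::-1]; cv2.imwrite("pics/s4.png",a)
E
```

```text
4.1 [ 0.4909473  -0.21057997  0.22503323] [-0.1587728   0.07516275 -0.12507487] [[1.0, 0.0, 0.025], [-0.024, 0.199, 0.98], [-0.005, -0.98, 0.199]] tip [ 0.49096228 -0.17615719  0.05549246] [-0.1282759   0.34612769 -0.37840325 -0.2570896  -0.88855304 -2.87114209]
scene yellow [319, 198, 13, 10, 118] [325. 203.] plane [0.5373 0.0434 0.023 ] depth [0.5398 0.0433 0.0257]
scene yellow [364, 280, 10, 5, 28] [368.6 281.6] plane [0.7121 0.1036 0.023 ] depth [0.7136 0.1033 0.0253]
scene red [239, 155, 36, 14, 333] [259.8 160.4] plane [ 0.4196 -0.079   0.027 ] depth [ 0.4306 -0.0777  0.037 ]
scene red [237, 197, 3, 9, 14] [238.1 200.6] plane [ 0.526  -0.1156  0.027 ] depth [ 0.5284 -0.1152  0.0295]
scene red [284, 251, 3, 13, 24] [285.  255.3] plane [ 0.6555 -0.0301  0.027 ] depth [ 0.6577 -0.0299  0.03  ]
scene blue [223, 161, 29, 35, 658] [237.4 180.3] plane [ 0.4964 -0.1158  0.05  ] depth [ 0.5139 -0.1125  0.0673]
```

View pics/s4.png

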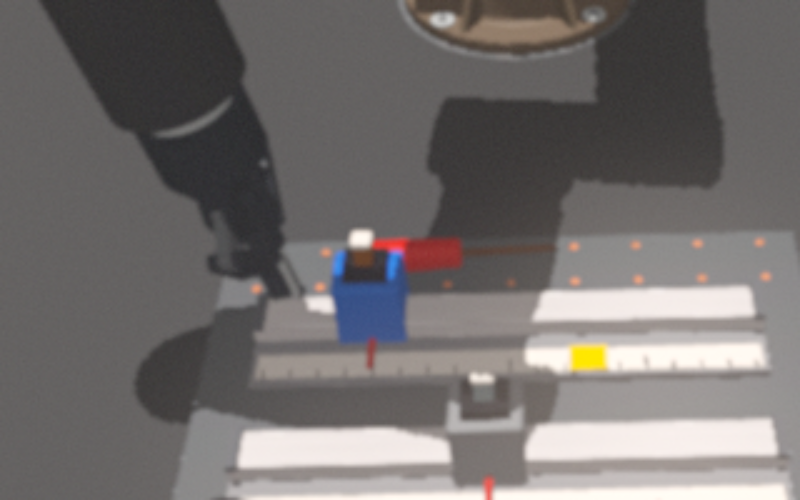

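Joint 6 would approach its limit as the base turns left, so I'll use the equivalent grasp a half turn away.

>>> {"fn": "play_rows", "kwargs": {
  "deltas": [
    [0, 0, 0, 0, -0.035, 0.171, 0],
    [0, 0, 0, 0, -0.07, 0.342, 0],
    [0, 0, 0, 0, -0.104, 0.513, 0],
    [0, 0, 0, 0, -0.139, 0.684, 0],
    [0, 0, 0, 0, -0.174, 0.856, 0],
    [0, 0, 0, 0, -0.209, 1.027, 0],
    [0, 0, 0, 0, -0.243, 1.198, 0],
    [0, 0, 0, 0, -0.278, 1.369, 0],
    [0, 0, 0, 0, -0.313, 1.54, 0],
    [0, 0, 0, 0, -0.313, 1.54, 0]
  ]
}}

```text
clock: 5.4
tool_pos: [0.4909, -0.2105, 0.2248]
eef_rot: [-0.453, -0.541, 0.442, 0.554]
contact_force: [-0.6, 0.6, -0.1]
grip_width: -0.0
```

>>> {"fn": "play_rows", "kwargs": {
  "deltas": [
    [0, 0, 0, 0, -0.035, 0.171, 0],
    [0, 0, 0, 0, -0.07, 0.342, 0],
    [0, 0, 0, 0, -0.104, 0.513, 0],
    [0, 0, 0, 0, -0.139, 0.684, 0],
    [0, 0, 0, 0, -0.174, 0.856, 0],
    [0, 0, 0, 0, -0.209, 1.027, 0],
    [0, 0, 0, 0, -0.243, 1.198, 0],
    [0, 0, 0, 0, -0.278, 1.369, 0],
    [0, 0, 0, 0, -0.313, 1.54, 0],
    [0, 0, 0, 0, -0.313, 1.54, 0]
  ]
}}

```text
clock: 6.65
tool_pos: [0.4908, -0.2105, 0.2248]
eef_rot: [0.009, 0.774, -0.633, -0.01]
contact_force: [-0.1, -0.3, 0.8]
grip_width: 0.0
```

```bash
cat > st.py <<'E'
from meas import *
o=readout.get_obs(); M=R.from_quat(o["eef_rot"]).as_matrix(); print(o["clock"],o["tool_pos"],o["contact_force"],M.round(3).tolist(),"tip",o["tool_pos"]+.173*M[:,1],o["joints"])
measure("scene",(180,175,420,290))
measure("top",(190,110,460,275))
E
python3 st.py
```

```text
6.65 [ 0.4908345  -0.21046225  0.22476657] [-0.05873961 -0.34477183  0.79434568] [[-1.0, 0.001, -0.027], [0.027, 0.199, -0.98], [0.005, -0.98, -0.199]] tip [ 0.49094152 -0.17601319  0.05523117] [-0.12821189  0.346182   -0.3789513  -0.25760982 -0.88749447  0.26807429]
scene yellow [319, 198, 13, 10, 118] [325. 203.] plane [0.5373 0.0434 0.023 ] depth [0.5387 0.0433 0.0245]
scene yellow [364, 280, 10, 4, 24] [368.6 281.7] plane [0.7123 0.1036 0.023 ] depth [0.7154 0.1029 0.0277]
scene red [238, 197, 2, 9, 12] [238.2 200.2] plane [ 0.525  -0.1155  0.027 ] depth [ 0.5269 -0.1151  0.029 ]
scene red [284, 251, 3, 13, 24] [285.  255.3] plane [ 0.6555 -0.0301  0.027 ] depth [ 0.6565 -0.03    0.0284]
scene blue [223, 175, 29, 21, 508] [237.2 184.2] plane [ 0.5065 -0.1155  0.05  ] depth [ 0.5145 -0.114   0.0581]
top yellow [247, 112, 12, 12, 109] [252.8 117.6] plane [0.7101 0.1035 0.023 ] depth [0.7087 0.1031 0.0268]
top blue [378, 234, 7, 7, 24] [380.8 236.9] plane [ 0.5125 -0.0915  0.05  ] depth [ 0.5112 -0.089   0.0641]
```

>>> {"fn": "play_rows", "kwargs": {
  "deltas": [
    [0, 0, -7, 0, 0, 0, 0],
    [0, 0, -13, 0, 0, 0, 0],
    [0, 0, -13, 0, 0, 0, 0],
    [0, 5, -13, 0, 0, 0, 0],
    [0, 10, -13, 0, 0, 0, 0],
    [0, 14, -13, 0, 0, 0, 0],
    [0, 18, -13, 0, 0, 0, 0],
    [1, 22, -13, 0, 0, 0, 0],
    [1, 26, -13, 0, 0, 0, 0],
    [1, 30, -13, 0, 0, 0, 0]
  ]
}}

```text
clock: 8.0
tool_pos: [0.492, -0.181, 0.2119]
eef_rot: [0.008, 0.774, -0.633, -0.009]
contact_force: [-0.1, -6.8, -1.3]
grip_width: 0.0
```

```bash
python3 st.py | grep -v blue; python3 -c "
from h import *
p,*_=cam('scene'); cv2.imwrite('pics/s5.png',cv2.resize(p[60:260,90:410],None,fx=2.5,fy=2.5)[...,::-1])"
```

```text
8.0 [ 0.49201206 -0.18104327  0.21187114] [-0.14085349 -6.77149314 -1.34828881] [[-1.0, 0.001, -0.024], [0.024, 0.197, -0.98], [0.004, -0.98, -0.197]] tip [ 0.49217136 -0.14688225  0.04227751] [-0.0711764   0.34854698 -0.41233485 -0.26745836 -0.84132185  0.22915837]
scene yellow [319, 198, 13, 10, 64] [326.8 201.6] plane [0.534  0.0469 0.023 ] depth [0.5357 0.0468 0.0249]
scene yellow [364, 276, 10, 9, 65] [368.6 280. ] plane [0.709  0.1039 0.023 ] depth [0.71   0.1037 0.0244]
scene red [239, 197, 3, 9, 13] [240.1 200.2] plane [ 0.5252 -0.112   0.027 ] depth [ 0.5288 -0.1113  0.0308]
scene red [284, 251, 3, 13, 25] [285.  255.3] plane [ 0.6555 -0.0301  0.027 ] depth [ 0.6579 -0.0299  0.0302]
top yellow [287, 215, 12, 13, 127] [292.8 220.4] plane [0.5422 0.0401 0.023 ] depth [0.5422 0.0401 0.0229]
```

View pics/s5.png

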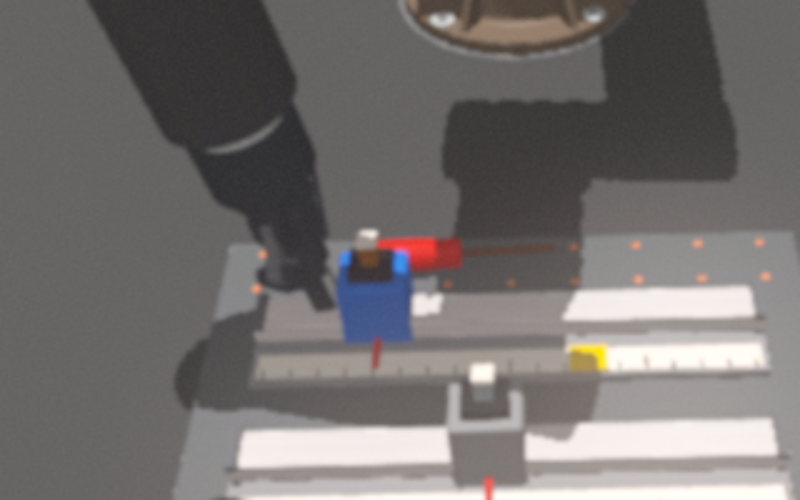

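The finger is in contact: 6.8 N along the rail, and the carriage has moved about 3.5 mm. About 155 mm remains, so I'll push 140 mm, then check.

>>> {"fn": "play_rows", "kwargs": {
  "deltas": [
    [0, 8, 0, 0, 0, 0, 0],
    [0, 16, 0, 0, 0, 0, 0],
    [1, 24, 0, 0, 0, 0, 0],
    [1, 32, 0, 0, 0, 0, 0],
    [1, 40, 0, 0, 0, 0, 0],
    [1, 48, 0, 0, 0, 0, 0],
    [2, 56, 0, 0, 0, 0, 0],
    [2, 64, 0, 0, 0, 0, 0],
    [2, 72, 0, 0, 0, 0, 0],
    [2, 80, 0, 0, 0, 0, 0]
  ]
}}

```text
clock: 9.4
tool_pos: [0.4939, -0.101, 0.2118]
eef_rot: [0.008, 0.774, -0.633, -0.009]
contact_force: [0.9, -7.8, 0.3]
grip_width: 0.0001
```

>>> {"fn": "play_rows", "kwargs": {
  "deltas": [
    [0, 8, 0, 0, 0, 0, 0],
    [0, 16, 0, 0, 0, 0, 0],
    [1, 24, 0, 0, 0, 0, 0],
    [1, 32, 0, 0, 0, 0, 0],
    [1, 40, 0, 0, 0, 0, 0],
    [1, 46, 0, 0, 0, 0, 0],
    [2, 52, 0, 0, 0, 0, 0],
    [2, 56, 0, 0, 0, 0, 0],
    [2, 60, 0, 0, 0, 0, 0],
    [2, 60, 0, 0, 0, 0, 0]
  ]
}}

```text
clock: 10.65
tool_pos: [0.4955, -0.0408, 0.2118]
eef_rot: [0.008, 0.774, -0.633, -0.009]
contact_force: [-0.9, -5.0, 0.1]
grip_width: 0.0002
```

```bash
python3 st.py | grep -v blue; python3 -c "
from h import *
p,*_=cam('scene'); cv2.imwrite('pics/s6.png',cv2.resize(p[100:260,190:410],None,fx=3.6,fy=3.6)[...,::-1])"
```

```text
10.65 [ 0.49553825 -0.04077347  0.21175027] [-0.90235066 -4.97332915  0.13936691] [[-1.0, -0.0, -0.024], [0.024, 0.198, -0.98], [0.005, -0.98, -0.198]] tip [ 0.49550998 -0.00646135  0.04218708] [ 0.21456801  0.29939462 -0.4863242  -0.28438416 -0.76263115 -0.0347467 ]
scene yellow [319, 199, 13, 8, 104] [325.  202.5] plane [0.5361 0.0435 0.023 ] depth [0.5389 0.0433 0.0261]
scene yellow [364, 275, 11, 10, 80] [368.8 279.6] plane [0.7083 0.1043 0.023 ] depth [0.7108 0.1038 0.0268]
scene red [316, 195, 2, 9, 12] [316.8 198.2] plane [0.5282 0.0288 0.027 ] depth [0.531  0.0288 0.03  ]
scene red [284, 251, 3, 13, 24] [285.  255.3] plane [ 0.6555 -0.0301  0.027 ] depth [ 0.6579 -0.0299  0.0302]
```

View pics/s6.png

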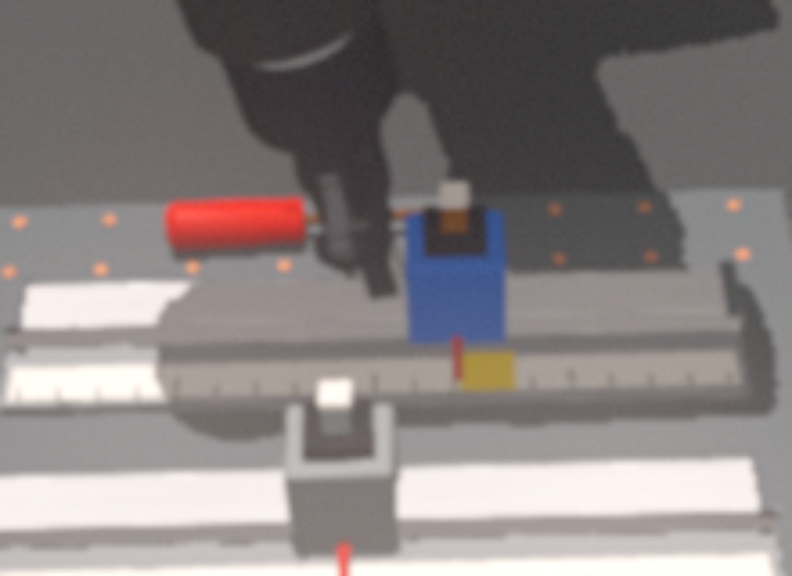

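The pointer (458,360 in the crop) is at the band's near edge and the band's centre is near (488,370), so 14.5 mm remains. I'll push 14 mm gently, then draw straight back.

>>> {"fn": "play_rows", "kwargs": {
  "deltas": [
    [0, 3, 0, 0, 0, 0, 0],
    [0, 6, 0, 0, 0, 0, 0],
    [0, 9, 0, 0, 0, 0, 0],
    [0, 12, 0, 0, 0, 0, 0],
    [0, 14, 0, 0, 0, 0, 0],
    [0, 14, 0, 0, 0, 0, 0],
    [0, 10, 0, 0, 0, 0, 0],
    [0, 0, 0, 0, 0, 0, 0],
    [0, -20, 0, 0, 0, 0, 0],
    [0, -30, 0, 0, 0, 0, 0]
  ]
}}

```text
clock: 12.05
tool_pos: [0.4958, -0.0714, 0.2116]
eef_rot: [0.008, 0.774, -0.633, -0.01]
contact_force: [0.3, 0.9, -0.1]
grip_width: -0.0001
```

>>> {"fn": "play_rows", "kwargs": {
  "deltas": [
    [0, -10, 0, 0, 0, 0, 0],
    [0, -20, 10, 0, 0, 0, 0],
    [0, -40, 30, 0, 0, 0, 0],
    [0, -70, 60, 0, 0, 0, 0],
    [0, -100, 90, 0, 0, 0, 0],
    [0, -130, 110, 0, 0, 0, 0],
    [0, -160, 110, 0, 0, 0, 0],
    [0, -180, 110, 0, 0, 0, 0],
    [0, -180, 110, 0, 0, 0, 0],
    [0, -180, 110, 0, 0, 0, 0]
  ]
}}

```text
clock: 13.3
tool_pos: [0.4957, -0.2501, 0.3214]
eef_rot: [0.008, 0.774, -0.633, -0.01]
contact_force: [0.2, 0.4, -0.4]
grip_width: 0.0001
```

```bash
python3 st.py | grep -v blue; python3 -c "
from h import *
p,*_=cam('scene'); cv2.imwrite('pics/s7.png',cv2.resize(p[100:260,190:410],None,fx=3.6,fy=3.6)[...,::-1])"
```

```text
13.3 [ 0.49565589 -0.25011636  0.32143764] [ 0.22109717  0.42495783 -0.36322291] [[-1.0, -0.0, -0.025], [0.024, 0.2, -0.98], [0.005, -0.98, -0.199]] tip [ 0.49563434 -0.21559562  0.15191679] [-0.19735861  0.26596802 -0.24169121 -0.21987998 -1.11290454  0.27496917]
scene yellow [319, 198, 13, 10, 107] [325. 203.] plane [0.5373 0.0434 0.023 ] depth [0.5414 0.0432 0.0275]
scene yellow [364, 280, 10, 5, 33] [368.8 281.6] plane [0.7121 0.1039 0.023 ] depth [0.7145 0.1034 0.0266]
scene red [323, 194, 3, 6, 13] [324.1 195.8] plane [0.5229 0.0426 0.027 ] depth [0.5269 0.0423 0.0312]
scene red [284, 251, 3, 13, 25] [285.  255.3] plane [ 0.6555 -0.0301  0.027 ] depth [ 0.6578 -0.0299  0.0302]
top yellow [289, 216, 9, 14, 40] [292.4 221.9] plane [0.5398 0.0407 0.023 ] depth [0.5391 0.0407 0.0285]
top red [336, 137, 2, 9, 16] [336.4 141. ] plane [ 0.6688 -0.0307  0.027 ] depth [ 0.6682 -0.0305  0.0291]
```

View pics/s7.png

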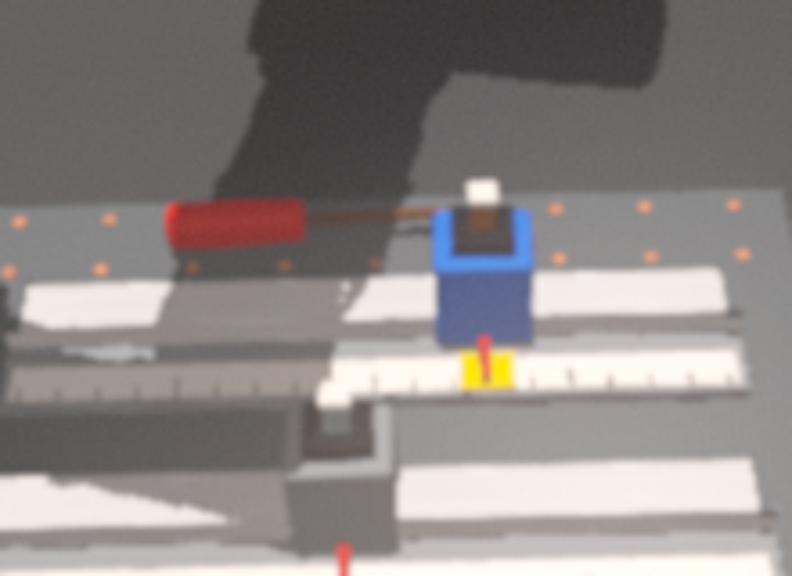

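The pointer (486,362) stands at the middle of the band, which spans about 463 to 514. The arm is clear and the grey carriage has not moved.

```bash
python3 -c "
from plant import manip; print(manip.close_job())"
```

```text
the job is handed in; nothing more can be done
None
```

The blue carriage's red pointer now stands over the middle of the yellow band, and the job is handed in at about 13.4 s of the 40 s allowed. I pushed the carriage from behind with shut fingers, in short steps of at most about 65 mm/s and 5–8 N, then drew straight back and lifted clear.

- **Pointer:** the scene camera puts it about 1 mm short of the band's centre (y 0.0426 against 0.0434 m). It never passed the band's centre in any picture I took.
- **Grey carriage:** its pointer reads the same pixel position as at the start, in both the scene and top cameras.
- **Arm:** it touches nothing, and the contact force reads about zero.
- **Not confirmed:** the top camera did not pick up the blue pointer in the last check, because it splits the yellow mask there, so the final position rests on the scene camera alone. The two cameras also differ by up to about 5 mm across the rail, which does not affect the result along it.

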